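# Seat the square insert in the wheel's holder and clip it down

## Robot

A 6-joint arm with a two-finger parallel gripper is mounted at the origin on the work surface. World frame = base frame: x ahead of the robot, y to its left, z up, the work surface at z = 0. Lengths are in mm, angles in rad, forces in N, time in s.
With the tool pointing down it reaches from about 250 to 725 mm from the base axis. Payload 4 kg.
Tool frame: the origin (TCP) lies midway between the tips of the shut fingers; the grasp point (between the pads) lies 19 mm behind it; z points along the fingers, y is the line along which they close (so a half turn about z gives the same grasp; the last joint's range is limited). The gripper opens to 85 mm and grips with 20 to 120 N. Pads are 22 mm wide; open, the fingers measure 114 mm over their backs; the gripper's body (76 mm by 85 mm) begins 54 mm behind the grasp point. The pads swing forward as they close: fully open they stand 13 mm farther back than shut.
Start: joints at [1.336, 0.241, 0.005, 1.335, 0, 1.571], TCP at [116.322, 486.28, 231.306] pointing down, gripper open.
Joint ranges: [-2.72, 2.72], [-1.05, 1.87], [-1.09, 1.28], [-1.99, 2.15], [-1.42, 1.44], [-3.14, 3.14]. Speed limits (rad/s): [2.79, 2.79, 3.14, 3.14, 3.14, 3.14].

## Interface

Orientations are given as a rotation vector (axis times angle).
In Python, from cell import robot gives the robot as it stands. Calls block until the motion is done:
- robot.move_to(position, orientation): joint-space move of the TCP to a pose.
- robot.servo_line(position, velocity=150, orientation=None, max_force=None): straight line of the TCP; orientation=None keeps the orientation; velocity is the mean speed in mm/s. With max_force (N) it stops when the force on the tool has changed by that much, and returns True; else False.
- robot.movej(angles): joint-space move.
- robot.command_gripper(opening): finger opening in mm; the grip force is fixed at half the most; returns when the fingers have stopped.
- robot.wait(seconds).
- robot.ik(position, orientation): joint angles nearest the present ones, or None.
- robot.read_camera(name): name is "side" or "top"; returns a dict with "color" (420x560x3 uint8, red, green, blue), "range_z" (420x560 float32, mm along the optical axis (not along the pixel's ray), 0 where there is no reading), "fx", "fy", "cx", "cy" (pixels), "R" (3x3) and "t" (3): a world point X has camera coordinates R X + t. Camera axes: x right, y down, z forward; pixel columns grow to the right and rows downward; lengths in mm; the calibration is good to about 2 mm. A picture is of the moment at which its call begins.
A pose or a line that the arm cannot do raises robot.IKError and nothing moves.
- robot.sign_off(): hands the job in; it is judged then, once.
Trained networks look in the newest picture that a camera, given by its name, has taken for a name from the list of things; names that differ only in an ending like _2 or _b are one class to them, and where a whole thing is asked for, a point or a joint stands for the part that bears it (a point fixed in the world has none). Each returns a list of dicts, best first, with "conf" (0 to 1); they miss things now and then, are a little off and sometimes report something else, mostly with a low value. They report only what shows in the picture. A call takes as long as a camera call.
- robot.recognise(thing, camera): "location" ([x, y, z] in mm, in world coordinates, good to about 4 mm: the middle of the surface that is visible of it).
- robot.outline_of(thing, camera): "mask" (420x560 bool, what is visible of it).
Readings, each from a call of its own:
- robot.current_time(): time.
- robot.current_joint_pos(): joint angles.
- robot.current_qvel(): joint speeds.
- robot.current_effort(): joint torques, N m.
- robot.current_tcp_pos(): TCP position.
- robot.current_tool_rot(): TCP orientation.
- robot.current_contact_force(): force on the tool from outside, world axes, zero at the start.
- robot.current_torque(): the same for the moment, N m.
- robot.current_gripper_width(): finger opening in mm.
- robot.current_grip_force(): force on a finger pad.
Only numpy, scipy, OpenCV 4.12 (cv2) and the standard library are available. Lean on these libraries where they do the work, as an engineer would, in place of code of your own. Each camera call takes 0.05 s, during which the arm holds its last target. There are 200 camera calls.

## Task

On the small potter's wheel, the square plywood insert has been left lying crooked across the square recess of the round holder. Turn it round until it drops into the recess, fully home and flush with the holder, and then swing the steel clip all the way round to its stop so that it holds the insert's edge down. Leave the other pots and tools where they are.

Things in the scene. Friction and masses are not known exactly. Their poses are not given: they have to be found in the camera images.
- wheel: Table-top potter's wheel; does not turn. Grey drum 304 mm across, on it a round grey holder 282 mm across, its flat top face 131 mm above the table, with a square recess in its middle. A tray 170 x 110 mm, floor 56 mm above the table, sticks out on the wheel's -y side, centred 205 mm from the axis. Origin: on the axis at table height; z up; x, y parallel to the recess's sides.
- recess (a point): Point on the wheel's axis, level with the holder's top face, over the middle of the recess; x, y parallel to the recess's sides, z up. The recess is 144 x 144 mm, 12 mm deep; in its floor is a round hole 43 mm across, and in that a stiff friction pad that carries the insert's stub: the insert sinks only if pushed down with about 5 N when square to the recess, and does not spring back.
- insert: Loose square plywood plate 140 x 140 x 12 mm, 0.3 kg, lower edges bevelled (134 mm at the underside), a round stub 40 mm across, 22 mm long under it. Origin: centre of the plate's underside; z up, x, y parallel to its sides. It starts flat on the holder, 17 to 45 deg out of square, stub in the recess's hole, so it turns about the wheel's axis. Fits in any of 4 quarter turns, within 1 to 2 deg.
- pin_a (a point): Centre of the top of a steel pin on the insert: 16 mm across, standing 22 mm above the plate's top, at x = +40, y = +40 mm in the insert's frame. Pushing a pin sideways turns the plate, with about 3 to 12 N while pressing lightly; pressing hard locks it. When home, the plate's underside is 12 mm below the holder's top face and its top flush with it.
- pin_b (a point): The same for the other pin, at x = -40, y = -40 mm in the insert's frame.
- clip (a joint): Steel clip on the holder: flat bar 16 mm wide, 60 mm from pivot to tip, underside 3 mm and top 11 mm above the holder's face. 0 rad = open, 1.9 rad = its stop, pointing at the wheel's axis over the edge of a seated insert; grows counter-clockwise seen from above. Stiff (about 3 N at the peg), stays where left; starts at 0 to 0.5. It cannot pass over an insert that is not home.
- clip_pivot (a point): Pivot axis of the clip, 3 mm above the holder's top face, 118 mm from the wheel's axis along the wheel's +y.
- clip_peg (a point): Centre of the top of the clip's upright peg, 46 mm from the pivot: 14 mm across, rising from 11 to 41 mm above the holder's top face. Push it sideways to swing the clip.
- rib: Bystander: wooden throwing rib, 110 x 45 x 7 mm, on the wheel's tray. Origin under its centre.
- loop_tool: Bystander: trimming tool, 140 mm long, 12 mm thick, on the wheel's tray. Origin at its underside near the middle.
- bowl: Bystander: white bowl, 150 mm across, 60 mm high. Origin under its centre.
- cup: Bystander: terracotta cup, 84 mm across, 85 mm high. Origin under its centre.
- brush_jar: Bystander: blue jar 94 mm across full of brushes, 210 mm high with them. Origin under its centre.

How it is judged (in metres and radians):
On the way:
1. the insert is home in the recess while the clip is still open (z of insert in the frame of recess below -0.0105 m and horizontal distance between insert and recess below 0.004 m and angle between insert's own z axis and vertical below 0.03 rad and value of joint clip below 1.3 rad), for 0.2 s.
At the end, for the whole second after the job is handed in: The insert lies at rest in the recess, its underside at least 10.5 mm below the holder's top face, within 4 mm of the recess's centre and within 0.03 rad of level; the clip stands at more than 1.75 rad (stop at 1.9) (z of insert in the frame of recess below -0.0105 m and horizontal distance between insert and recess below 0.004 m and angle between insert's own z axis and vertical below 0.03 rad and value of joint clip above 1.75 rad and linear speed of insert below 0.02 m/s); the robot touches nothing.
It fails at once if one of the bystanders (rib, trimming tool, bowl, cup, brush jar) is moved more than 40 mm (distance of any of rib, loop_tool, bowl, cup, brush_jar from where it was at the start of the episode above 0.04 m).
It also fails if it takes over 64 s, if anything falls off the work surface, if the arm or the gripper's body presses on something with over 40 N, if the wrist force passes 120 N, or if a joint passes its speed limit or range.

## Working session

There is one attempt and no reset: what is moved stays moved. The work goes in short steps, each a Python script; the robot and the scene stay as the last script left them, time stands still between calls to the robot, and variables do not carry over. Pictures are saved under pics/ and viewed, at most 10 in all, crops included, and the job is handed in when it is done.

```bash
mkdir -p pics; ls; python3 - <<'E'
from cell import robot
import cv2,numpy as np
ims=[]
for c in ("top","side"):
    d=robot.read_camera(c); np.savez(f"{c}0.npz",**d)
    cv2.imwrite(f"pics/{c}0.png",d["color"][:,:,::-1])
    for th in ("wheel","insert","pin_a","clip","clip_peg","clip_pivot","brush_jar","cup","bowl"):
        print(c,th,[(np.round(r["location"]),round(r["conf"],2)) for r in robot.recognise(th,c)][:3])
print(robot.current_time(),robot.current_tool_rot())
E
```

```text
cell.py
pics
top wheel [(array([531., -21., 129.]), 0.74)]
top insert [(array([545.,  25., 142.]), 0.93), (array([534., -23., 130.]), 0.2)]
top pin_a [(array([546.,  28., 144.]), 0.69)]
top clip [(array([528., 148., 144.]), 0.54)]
top clip_peg [(array([529., 146., 141.]), 0.66), (array([ 545., -211.,   67.]), 0.42)]
top clip_pivot []
top brush_jar [(array([527., 148., 144.]), 0.74), (array([646., 437.,  91.]), 0.57), (array([532., -18., 131.]), 0.41)]
top cup [(array([ 476., -490.,   37.]), 0.76)]
top bowl [(array([464., 411.,  30.]), 0.75)]
side wheel [(array([543., -77., 106.]), 0.86), (array([ 555., -158.,   64.]), 0.53), (array([ 541., -220.,   64.]), 0.39)]
side insert [(array([551.,  19., 143.]), 0.68), (array([542., -82., 108.]), 0.46)]
side pin_a [(array([548.,  13., 144.]), 0.67)]
side clip [(array([ 543., -217.,   63.]), 0.43), (array([545.,  22., 144.]), 0.17)]
side clip_peg [(array([521., 145., 141.]), 0.51)]
side clip_pivot [(array([535., -84., 104.]), 0.71)]
side brush_jar [(array([639., 416.,  86.]), 0.72), (array([519., 145., 142.]), 0.65)]
side cup [(array([ 480., -470.,   52.]), 0.81)]
side bowl [(array([465., 430.,  36.]), 0.62)]
1.0 [-3.67873401e-01 -3.11995273e+00 -4.47676063e-05]
```

View pics/top0.png

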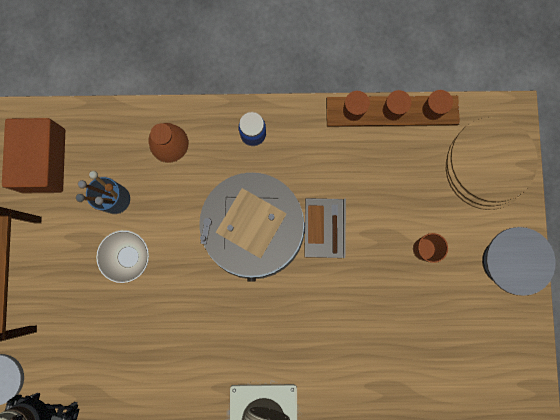

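View pics/side0.png

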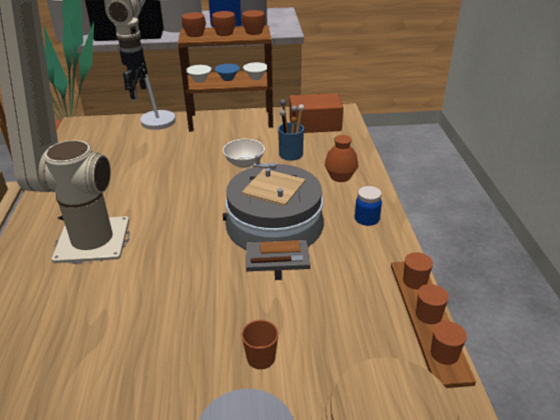

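```bash
cat > h.py <<'E'
import numpy as np,cv2
def cloud(d):
    z=d["range_z"].astype(float); v,u=np.mgrid[:z.shape[0],:z.shape[1]]
    P=np.stack([(u-d["cx"])/d["fx"]*z,(v-d["cy"])/d["fy"]*z,z],-1)
    W=(P-d["t"])@d["R"]; W[z==0]=np.nan
    return W
def px(d,X):
    c=d["R"]@np.array(X,float)+d["t"]; return d["fx"]*c[0]/c[2]+d["cx"],d["fy"]*c[1]/c[2]+d["cy"]
E
python3 - <<'E'
from h import *
d=np.load("top0.npz");W=cloud(d).reshape(-1,3)
W=W[~np.isnan(W[:,0])]
W=W[np.hypot(W[:,0]-540,W[:,1]-15)<170]
h,e=np.histogram(W[:,2],bins=np.arange(100,240,2));print([(int(b),n) for b,n in zip(e,h) if n>3])
# holder circle
H=W[(W[:,2]>127)&(W[:,2]<135)]
(c,r)=cv2.minEnclosingCircle(H[:,:2].astype(np.float32));print("holder",c,r)
I=W[(W[:,2]>139)&(W[:,2]<147)]
I=I[np.hypot(I[:,0]-c[0],I[:,1]-c[1])<102]
print("insert",cv2.minAreaRect(I[:,:2].astype(np.float32)))
for lo in (150,):
    T=W[(W[:,2]>lo)&(W[:,2]<182)]
    from scipy.cluster.hierarchy import fcluster,linkage
    l=fcluster(linkage(T,'single'),8,'distance')
    for k in set(l):
        t=T[l==k]; 
        if len(t)>5: print(len(t),t.mean(0),t.max(0),t.min(0))
E
```

```text
[(112, np.int64(11)), (114, np.int64(29)), (116, np.int64(92)), (118, np.int64(129)), (120, np.int64(114)), (122, np.int64(58)), (124, np.int64(130)), (126, np.int64(417)), (128, np.int64(1026)), (130, np.int64(1526)), (132, np.int64(1208)), (134, np.int64(617)), (136, np.int64(215)), (138, np.int64(240)), (140, np.int64(572)), (142, np.int64(836)), (144, np.int64(658)), (146, np.int64(320)), (148, np.int64(96)), (150, np.int64(16)), (160, np.int64(5)), (162, np.int64(16)), (164, np.int64(19)), (166, np.int64(18)), (168, np.int64(6)), (170, np.int64(7)), (172, np.int64(9))]
holder (547.9030151367188, 26.16555404663086) 141.04847717285156
insert ((549.052490234375, 20.78943634033203), (148.3485870361328, 148.2820281982422), 58.80970001220703)
27 [506.5083932  151.16274797 170.47840702] [511.83795531 157.51109703 176.14770804] [500.68255427 145.29253569 155.54423374]
31 [533.51598328  80.50347171 164.76220875] [540.67956762  87.45990691 169.61907547] [526.81852754  73.6662366  159.10233226]
28 [561.72490223 -28.69639942 165.28135724] [568.62928333 -21.31521786 173.66298723] [554.84049321 -34.58267127 160.29761763]
```

The top view shows the wheel at about (252,226) with the insert crooked, pins at (231,229) and (271,216), the clip at (206,230) and the tray at (324,228). Next I need the wheel's yaw.

```bash
python3 - <<'E'
from h import *
d=np.load("top0.npz");W=cloud(d)
c=np.array([547.7,26.])
T=W[(abs(W[...,2]-60)<14)&(np.hypot(W[...,0]-c[0],W[...,1]-c[1])>160)&(np.hypot(W[...,0]-c[0],W[...,1]-c[1])<290)&(W[...,1]<-100)]
r=cv2.minAreaRect(T[:,:2].astype(np.float32));print("tray",r,len(T))
m=np.array(r[0])-c;print("dir",np.degrees(np.arctan2(m[1],m[0]))+90,np.hypot(*m))
p=np.array([506.5,151.2])-c
for y in range(-15,16,3):
    a=np.radians(y);R=np.array([[np.cos(a),-np.sin(a)],[np.sin(a),np.cos(a)]])
    w=R.T@p-[0,118];print(y,round(np.hypot(*w),1),"q",round(np.radians(np.degrees(np.arctan2(w[1],w[0]))%360-161.1),2))
# rectified view of z=131 plane, 2.0 px/mm
s=2.5;N=400
xs=c[0]+150-np.arange(750)/s;ys=c[1]+150-np.arange(750)/s
Y,X=np.meshgrid(ys,xs)
P=np.stack([X,Y,np.full_like(X,131.)],-1)@d["R"].T+d["t"]
im=cv2.remap(d["color"][:,:,::-1],(d["fx"]*P[...,0]/P[...,2]+d["cx"]).astype(np.float32),(d["fy"]*P[...,1]/P[...,2]+d["cy"]).astype(np.float32),cv2.INTER_CUBIC)
cv2.imwrite("pics/rect0.png",cv2.resize(im,(600,600)))
E
```

```text
tray ((540.7872314453125, -181.81871032714844), (115.68687438964844, 170.29063415527344), 87.93277740478516) 2305
dir -1.905153198646758 207.93364982880937
-15 72.6 q 0.44
-12 66.5 q 0.39
-9 60.3 q 0.34
-6 54.1 q 0.29
-3 47.9 q 0.23
0 41.8 q 0.16
3 35.8 q 0.07
6 29.9 q -0.04
9 24.3 q -0.19
12 19.3 q -0.41
15 15.5 q -0.74
```

View pics/rect0.png

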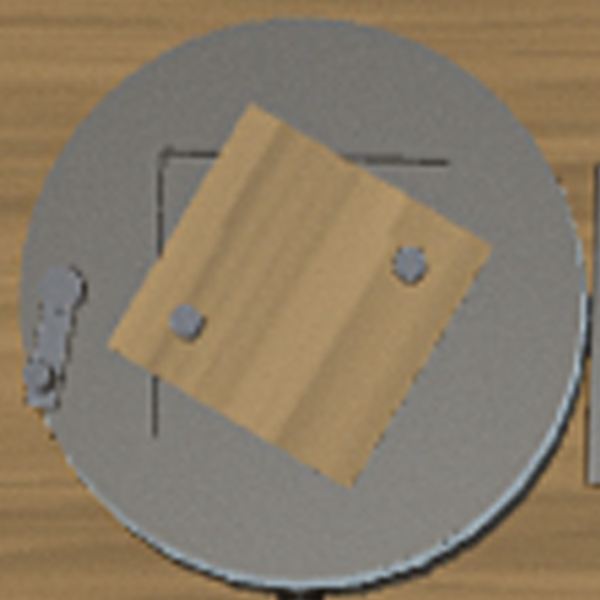

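Reading the rectified view (image up = +x, left = +y), the recess edge from (165,152) to (450,162) puts the wheel at yaw −2°. The pins put the insert at 59.5°, so it needs about +28.5°. The clip's peg at (40,375) gives q≈0.2. I'll grip the right-hand pin, turn it along the arc and look again.

```bash
cat >> h.py <<'E'
from scipy.spatial.transform import Rotation as Ro
from cell import robot
C=np.array([547.7,26.]);YAW=-2.0
def ori(psi): return (Ro.from_euler('z',psi,degrees=True)*Ro.from_euler('x',180,degrees=True)).as_rotvec()
def P(c,r,th,z): t=np.radians(th);return [c[0]+r*np.cos(t),c[1]+r*np.sin(t),z]
def pins(tag):
    d=robot.read_camera("top");np.savez(f"{tag}.npz",**d)
    W=cloud(d).reshape(-1,3);W=W[(np.hypot(W[:,0]-C[0],W[:,1]-C[1])<75)&(W[:,2]>148)&(W[:,2]<185)]
    a=W[:,1]-C[1];return d,W
E
python3 - <<'E'
from h import *
a0,a1=-75.5,-47.0;r=56.57
robot.command_gripper(50)
robot.move_to(P(C,r,a0,215),ori(a0+180))
print(robot.servo_line(P(C,r,a0,149),100,max_force=15))
f0=robot.current_contact_force()
robot.command_gripper(0)
print("w",robot.current_gripper_width(),robot.current_contact_force())
for a in np.linspace(a0,a1,8)[1:]:
    robot.servo_line(P(C,r,a,149),40,ori(a+180))
    print(round(a,1),np.round(robot.current_contact_force(),1),np.round(robot.current_tcp_pos(),1))
print(robot.current_time())
E
```

```text
False
w 13.386472175428132 [-1.00456741 -0.14839946  4.05427302]
-71.4 [-1.2  0.7  4.8] [566.2 -27.8 150. ]
-67.4 [-0.8  0.2  6. ] [570.2 -26.4 150. ]
-63.3 [-0.1 -0.4  4.9] [573.9 -24.7 150. ]
-59.2 [-0.7 -0.2  5.6] [577.5 -22.8 150. ]
-55.1 [0.3 0.3 5.1] [581.  -20.6 150. ]
-51.1 [ 1.2 -0.4  3.7] [584.  -18.2 149.4]
-47.0 [ 1.7 -2.3  2.4] [586.5 -15.6 149.1]
6.8417
```

```bash
python3 - <<'E'
from h import *
robot.command_gripper(40)
p=robot.current_tcp_pos()
robot.servo_line([p[0],p[1],205],150)
robot.command_gripper(0)
robot.servo_line([*C,205],200)
robot.servo_line([*C,150],120)
hit=robot.servo_line([*C,126],25,max_force=15)
print(hit,robot.current_tcp_pos(),robot.current_contact_force(),robot.current_time())
robot.servo_line([*C,215],200)
robot.move_to([330,-200,300],robot.current_tool_rot())
d=robot.read_camera("top");np.savez("t1.npz",**d)
W=cloud(d).reshape(-1,3);rr=np.hypot(W[:,0]-C[0],W[:,1]-C[1])
I=W[rr<45];print("plate z",np.nanmedian(I[:,2]))
T=W[(rr<80)&(W[:,2]>147)&(W[:,2]<185)]
for s in (1,-1):
    t=T[s*(T[:,1]-C[1])>0]; t=t[abs(t-np.median(t,0)).max(1)<12] if len(t) else t
    print(len(t),t.mean(0),np.degrees(np.arctan2(t.mean(0)[1]-C[1],t.mean(0)[0]-C[0])))
K=W[(np.hypot(W[:,0]-506,W[:,1]-151)<25)&(W[:,2]>160)];print("peg",len(K),K.mean(0))
x,y=map(int,px(d,[*C,131]))
cv2.imwrite("pics/t1.png",cv2.resize(d["color"][y-65:y+65,x-65:x+65,::-1],(520,520),interpolation=cv2.INTER_CUBIC))
E
```

```text
True [548.11364242  26.05390462 131.10834389] [-0.87011436  0.16731371  4.52542229] 10.0
plate z 131.381527014989
27 [508.43153454  66.77012394 152.56748861] 133.9251609664215
27 [585.39553732 -15.59375577 152.93412433] -47.8146519964355
peg 25 [506.80965815 151.53125122 170.96175549]
```

View pics/t1.png

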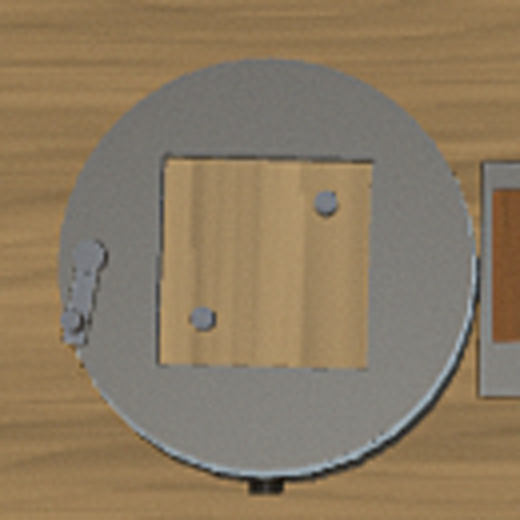

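The plate is home: it fills the recess, z is 131.4 (flush), and the tip stopped at 131.1 when pressing. The peg is still open at (73,320) in the crop. Next I'll cage the peg and swing it round its arc.

```bash
python3 - <<'E'
from h import *
V=C+118*np.array([np.sin(np.radians(2)),np.cos(np.radians(2))]);r=46;z=155
a0,a1=170.4,274.
j0=robot.ik(P(V,r,a0,230),ori(a0)); 
for off in (0,180):
    print(off,[None if j is None else np.round(j,2) for j in (robot.ik(P(V,r,a,z),ori(a+off)) for a in (a0,220,a1))])
E
```

```text
0 [array([ 0.29,  0.34, -0.06,  1.17,  0.  ,  0.46]), array([ 0.22,  0.34, -0.06,  1.17,  0.  , -0.48]), array([ 0.17,  0.41,  0.04,  1.2 ,  0.  , -1.47])]
180 [array([ 0.29,  0.34, -0.06,  1.17, -0.  , -2.68]), array([ 0.22,  0.34, -0.06,  1.17,  0.  ,  2.66]), array([0.17, 0.41, 0.04, 1.2 , 0.  , 1.68])]
```

```bash
python3 - <<'E'
from h import *
V=C+118*np.array([np.sin(np.radians(2)),np.cos(np.radians(2))]);r=46;z=155
a0=170.4
robot.command_gripper(45)
robot.move_to(P(V,r,a0,230),ori(a0))
print(robot.servo_line(P(V,r,a0,z),100,max_force=15))
robot.command_gripper(20)
print("w",robot.current_gripper_width())
for a in list(np.arange(178,269,7.5))+[268,270,272,274]:
    hit=robot.servo_line(P(V,r,a,z),40,ori(a),max_force=20)
    print(round(a,1),hit,np.round(robot.current_contact_force(),1))
    if hit: break
robot.command_gripper(45)
p=robot.current_tcp_pos();robot.servo_line([p[0],p[1],230],150)
robot.move_to([330,-200,300],robot.current_tool_rot())
d=robot.read_camera("top");np.savez("t2.npz",**d)
W=cloud(d).reshape(-1,3)
K=W[(np.hypot(W[:,0]-V[0],W[:,1]-V[1])<65)&(W[:,2]>162)&(W[:,2]<182)];k=K.mean(0)
print("peg",len(K),k,"q",np.radians(np.degrees(np.arctan2(k[1]-V[1],k[0]-V[0]))%360-159.1),robot.current_time())
I=W[(np.hypot(W[:,0]-C[0],W[:,1]-C[1])<65)&(abs(W[:,2]-131)<8)]
print("plane",np.linalg.lstsq(np.c_[I[:,:2]-C,np.ones(len(I))],I[:,2],rcond=None)[0])
x,y=map(int,px(d,[*C,131]))
cv2.imwrite("pics/t2.png",cv2.resize(d["color"][y-65:y+65,x-65:x+95,::-1],(640,520),interpolation=cv2.INTER_CUBIC))
E
```

```text
False
w 19.922682639650283
178.0 False [-0.7  1.3 -0.3]
185.5 False [-0.8  2.7  1. ]
193.0 False [-1.5  2.   1.8]
200.5 False [-1.3  1.2  1.5]
208.0 False [-1.5  0.6  1.1]
215.5 False [-2.3  1.2  1.5]
223.0 False [-1.6  0.4  2. ]
230.5 False [-2.6 -0.6  1.7]
238.0 False [-3.6 -1.   0.8]
245.5 False [-2.8 -0.8 -0.1]
253.0 False [-2.5 -1.2 -0.1]
260.5 False [-2.4 -1.5 -0.4]
268.0 False [-2.3 -0.2 -1.3]
268 False [-1.4 -1.  -1.7]
270 False [-2.6 -1.1 -0.3]
272 False [-1.9 -0.6  0.4]
274 False [-5.3 -0.2  1. ]
peg 22 [549.74220165  96.62144959 171.38139213] q 1.8917156891652875 22.4833
plane [3.33640076e-03 1.98932854e-03 1.31393899e+02]
```

View pics/t2.png

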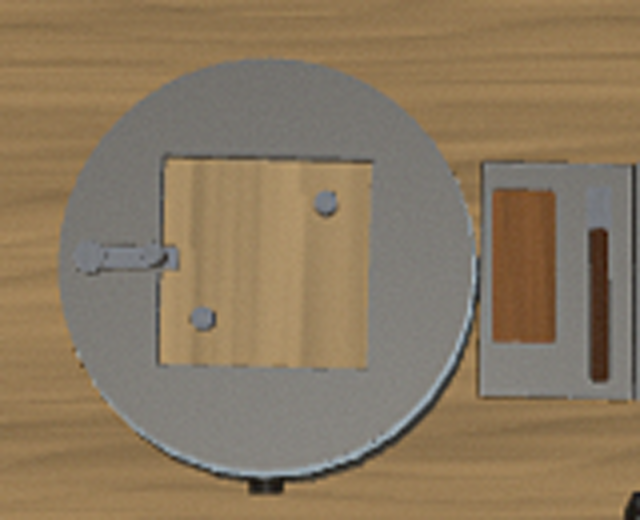

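The clip, from (88,257) to (178,257), now points at the axis over the insert's edge, with q≈1.89. The plate is level and flush, and the tray tools haven't moved.

```bash
python3 -c "
from cell import robot
print(robot.sign_off())"
```

```text
the job is handed in; nothing more can be done
None
```

I turned the insert square and pressed it home, flush with the holder, then swung the clip to its stop (about 1.89 rad by camera) and handed the job in after about 22 s of robot time; no verdict came back.

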